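# Snap the cover back onto the receipt printer and keep it pressed

### The job

The receipt printer on the counter has a fresh paper roll in, but its white cover lies beside it. Pick the cover up (it has a blue grip bar), set it square over the open bay and press it down until both side catches snap, then keep pressing so that the rubber seal stays well squeezed (a push of about 10 N): the program finishes while the fingers are still holding the cover pressed down. Do not disturb the tins and jars on the counter.

Things in the scene. Friction and masses are not known exactly. Their poses are not given: they have to be found in the camera images.
- printer: Grey receipt printer, fixed, 150 x 150 mm, 85 mm high. Origin: centre of its underside; z up, front (paper slot) at -x. Its top has an open bay, 90 mm along x, 106 mm along y, centred on the origin, with a paper roll in it. Midway along each bay side wall (+y, -y) is a sprung round steel catch bar, 12 mm thick, axis 8 mm below the top face; it yields outward.
- printer_mouth (a point): Centre of the bay mouth, level with the top face. As the cover goes in squarely, its beads meet the catches when its origin is 6 mm below this point; the push climbs to 10 N or so and drops once the origin is 14 mm below, when both catches snap in over the beads. The plate meets the free seal with the origin 17 mm below.
- gasket (a joint): Black rubber seal, a frame of 110 x 120 mm round the bay, 5 mm proud of the printer's top face. The value is how far it is squeezed down: 0 free, 0.006 m at the stop. It is springy, 4 N per mm. With the cover snapped on and left alone it reads about 0.002; with a push of 10 N on the cover about 0.004.
- cover: Loose white cover, 0.16 kg, standing on its legs. Origin: centre, level with the feet of the legs; z up. Plate 112 (x) by 122 mm (y), underside 22 and top 29 mm above the origin. On top a blue grip bar. Below, two legs 84 mm long along x, 5 mm thick, at y = +-43.5 mm, 3 mm play in the bay; each has an outer round bead, 6 mm radius. Symmetric: fits either way round, x along printer x.
- cover_grip (a point): Grip bar of the cover, blue, ribbed: 64 mm along x, 18 mm wide (y), from 29 mm (plate top) to 53 mm above the cover's origin. This point is on its centre line, 48 mm above the origin; the fingers take the bar across its width.
- tin_0: Food tin with tomato label, 76 mm across, 58 mm high, origin under its centre; leave it alone.
- tin_1: Food tin with pale label, 76 mm across, 58 mm high, origin under its centre; leave it alone.
- jam_jar: Jam jar with black lid, 63 mm across, 85 mm high, origin under its centre; leave it alone.
- honey_jar: Honey jar with red lid, 52 mm across, 74 mm high, origin under its centre; leave it alone.

How it is judged:
On the way, in this order (a step that is already met when the one before it is completed fails the run):
1. the cover is lifted clear of the counter in the fingers (height (world z) of cover above 0.03 m and contact force between the fingers and cover above 1 N), for 0.2 s.
2. the cover has snapped past both catches, square in the bay (z of cover in the frame of printer_mouth below -0.0155 m and horizontal distance between cover and printer_mouth below 0.006 m and angle between cover's own z axis and vertical below 0.06 rad).
At the end, for the whole second after the job is handed in: Cover snapped into the bay and at rest: origin 18.5 mm or more below the printer's top face, centred within 6 mm, tilt under 0.06 rad, x axes parallel within 0.1 rad; the fingers still touch it with over 3 N and press so that the seal is squeezed over 3 mm (about 2 mm when not pressed) (z of cover in the frame of printer_mouth below -0.0185 m and horizontal distance between cover and printer_mouth below 0.006 m and angle between cover's own z axis and vertical below 0.06 rad and angle between the x axis of cover and the x axis of printer, either way round below 0.1 rad and value of joint gasket above 0.003 m and contact force between the fingers and cover above 3 N and linear speed of cover below 0.02 m/s); the arm keeps its last pose, push and grip.
It fails at once if a tin or jar is pushed away or knocked over (distance of any of tin_0, tin_1, jam_jar, honey_jar from where it was at the start of the episode above 0.03 m or angle between any of tin_0, tin_1, jam_jar, honey_jar's own z axis and vertical above 0.5 rad).
It also fails if it takes over 48 s, if anything falls off the work surface, if the arm or the gripper's body presses on something with over 40 N, if the wrist force passes 120 N, or if a joint passes its speed limit or range.

### The arm

A 6-joint arm with a two-finger parallel gripper is mounted at the origin on a cart in front of the work surface, level with it; the furniture and walls round the work are solid. World frame = base frame: x ahead of the robot, y to its left, z up, the work surface at z = 0. Lengths are in m, angles in rad, forces in N, time in s.
With the tool pointing down it reaches from about 0.35 to 0.725 m from the base axis. Payload 4.3 kg.
Tool frame: the origin (TCP) lies midway between the tips of the shut fingers; the grasp point (between the pads) lies 19 mm behind it; z points along the fingers, x is the direction in which the jaws open and shut, and the axes are right-handed (so a half turn about z gives the same grasp; the last joint's range is limited). The gripper opens to 85 mm and grips with 20 to 120 N. Pads are 22 mm wide; open, the fingers measure 114 mm over their backs; the gripper's body (76 mm by 85 mm) begins 54 mm behind the grasp point. The pads swing forward as they close: fully open they stand 13 mm farther back than shut.
Start: joints at [-1.411, 0.377, 0.081, 1.274, 0, 1.46], TCP at [0.153, -0.554, 0.196] pointing down, gripper open.
Joint ranges: [-2.72, 2.72], [-0.84, 1.66], [-1.02, 1.22], [-1.77, 2.12], [-1.37, 1.28], [-3.14, 3.14]. Speed limits (rad/s): [2.57, 2.57, 3.14, 3.14, 3.14, 3.14].

### API

Orientations are given as [roll, pitch, yaw] about the fixed x, y, z axes, in that order (R = Rz(yaw) Ry(pitch) Rx(roll)).
In Python, from bench import * gives the robot as it stands. The module is installed in compiled form; this text tells all that it offers.
- The arm moves only by the tool drive_tool, never from a script. Its argument "series" is a list of rows, each a list of 7 numbers: the shift along the tool's x, y, z in m, then the turn, a rotation vector about the tool's x, y, z in rad, then the opening, from 0 (shut) to 1 (fully open). In form: [[dx, dy, dz, ax, ay, az, claw], ...]. A call has 1 to 8 rows; each row is the pose to reach, as a shift and turn from the pose commanded when the call began, along the tool's axes at that moment; what a row does not reach only later rows make up. A row lasts 1/10 s, in which the tool goes at most 50 mm and 8.59 degrees, less where a joint would pass 70% of its speed; a pose out of reach is approached as far as the arm can. A call with a gripper value outside its range is refused whole. The fingers move at their own pace and stop on an object; the grip force is fixed at half the most. Time passes only in rows, so rows that repeat a pose let the fingers close. It gives the time, the measured TCP pose, the force and the opening at its end, in the units of the state.
- get_obs(): the state, without advancing time (a new reading comes with each control period).
- camera(name): name is "scene" or "top"; returns the picture (480x640x3 uint8, red, green, blue); there is no depth.
- camera_params(name): a dict with "camera_matrix" (3x3 intrinsics, pixels), "eye" and "orientation" of the camera in the world. Camera axes: x right, y up, looking along -z (the intrinsics and any distortion apply to the point x, -y, -z); pixel columns grow to the right and rows downward; lengths in m; the calibration is good to about 2 mm. A picture is of the moment at which its call begins. camera_params takes no time and is no camera call.
- sign_off(): hands the job in, once; it reports no verdict.
The state is a dict: "clock": time; "joint_pos": joint angles; "joint_vel": joint speeds; "joint_torque": joint torques, N m; "tool_pos": TCP position; "eef_rot": TCP orientation; "ft_force": force on the tool from outside, world axes, zero at the start; "ft_torque": the same for the moment, N m; "grip_width": opening from 0.0 (shut) to 1.0 (fully open).
Only numpy, scipy, OpenCV 4.12 (cv2) and the standard library are available. Lean on these libraries where they do the work, as an engineer would, in place of code of your own. Each camera call takes 0.05 s, during which the arm holds its last target. There are 200 camera calls.

## Working session

There is one attempt and no reset: what is moved stays moved. The work goes in short steps, Python scripts to look and compute and a tool call to move; the robot and the scene stay as the last step left them, time stands still between calls to the robot, and variables do not carry over. Pictures are saved under pics/ and viewed, about 8 in all and at most 12, crops included, and the job is handed in when it is done.

Besides the shell and the picture viewer there is one more tool, called after "Call:" as name([rows], argument=value, ...), one row to a line, values as JSON. drive_tool: Moves the arm, as the interface text tells. Its arguments: {"type":"object","properties":{"series":{"type":"array","items":{"type":"array","items":{"type":"number"}}}},"required":["series"]}

```bash
mkdir -p pics
python3 - <<'E'
from bench import *
import cv2
for n in("scene","top"):
    p=camera_params(n);print(n,p)
    cv2.imwrite(f"pics/{n}0.png",camera(n)[:,:,::-1])
print(get_obs())
E
```

```text
scene {'camera_matrix': array([[558.07252792,   0.        , 324.1315392 ],
       [  0.        , 558.07252792, 242.6659487 ],
       [  0.        ,   0.        ,   1.        ]]), 'eye': array([-0.31804682,  0.65191755,  0.88978445]), 'orientation': array([ 0.94597683,  0.01653989, -2.20588892])}
top {'camera_matrix': array([[609.36266544,   0.        , 311.44576922],
       [  0.        , 609.36266544, 235.07347879],
       [  0.        ,   0.        ,   1.        ]]), 'eye': array([ 0.47437124, -0.01817298,  1.64386556]), 'orientation': array([ 0.07573182,  0.00188244, -1.59519525])}
{'clock': 0.1, 'joint_pos': array([-1.41131351e+00,  3.78014690e-01,  7.97636255e-02,  1.27441688e+00,
       -1.61594397e-05,  1.46050896e+00]), 'joint_vel': array([ 0.00179145, -0.00092332,  0.00290909,  0.0005138 , -0.00174643,
       -0.00017258]), 'joint_torque': array([ 1.08596647e-03, -4.64692140e+01,  2.70583212e+01,  1.20305055e-02,
       -1.28295042e-04, -1.96323469e-06]), 'tool_pos': array([ 0.15314488, -0.55354395,  0.19504189]), 'eef_rot': array([-3.14140272e+00,  1.86202251e-03, -1.30102595e+00]), 'ft_force': array([0.3645196 , 0.59288444, 0.78530945]), 'ft_torque': array([-0.02426203, -0.01691446,  0.00535503]), 'grip_width': 1.0052573564700096}
```

View pics/scene0.png

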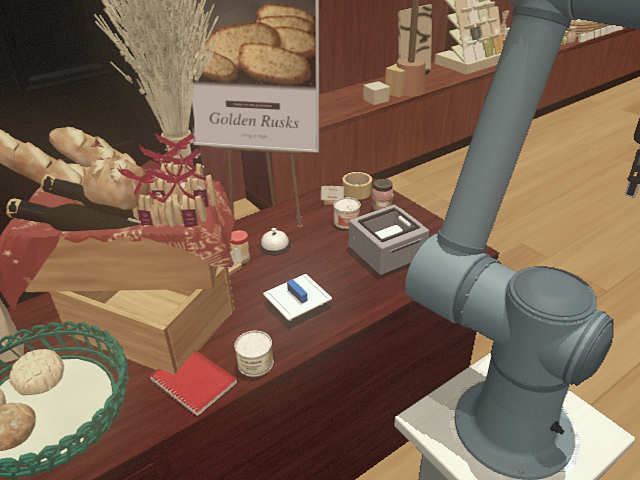

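View pics/top0.png

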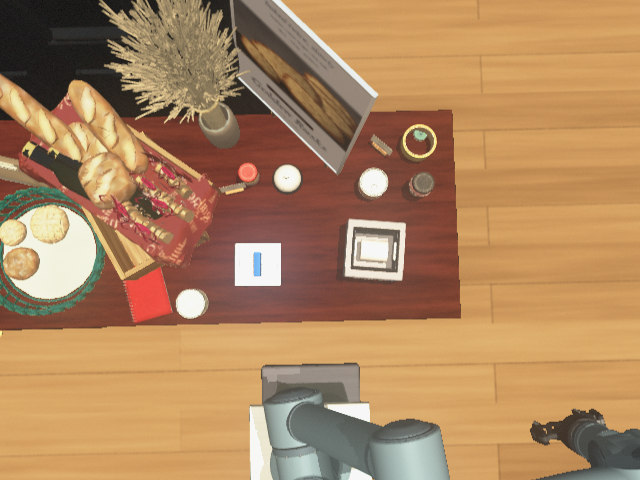

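The scene view shows the cover at about (297,297) with its blue bar, and the printer at (388,238). In the top view they are at (258,264) and (375,250). A tin stands at (191,303) near the cover, and a tin and a jar stand at (373,183) and (421,185) behind the printer. I'll crop both views to get the corners.

Run:
```python
import cv2,numpy as np
t=cv2.imread("pics/top0.png");s=cv2.imread("pics/scene0.png")
a=cv2.resize(t[210:290,228:418],None,fx=4,fy=4,interpolation=cv2.INTER_CUBIC)
b=cv2.resize(s[200:325,255:440],None,fx=4,fy=4,interpolation=cv2.INTER_CUBIC)
cv2.imwrite("pics/ct.png",a);cv2.imwrite("pics/cs.png",b)
for n,im,roi in(("top",t,(225,230,295,300)),("scene",s,(255,265,340,330))):
    x0,y0,x1,y1=roi;c=im[y0:y1,x0:x1];h=cv2.cvtColor(c,cv2.COLOR_BGR2HSV)
    blue=((h[...,0]>95)&(h[...,0]<125)&(h[...,1]>110)&(h[...,2]>60)).astype(np.uint8)
    wh=(((h[...,1]<60)&(h[...,2]>150))|(blue>0)).astype(np.uint8)
    for m in(blue,wh):
        cs,_=cv2.findContours(m,0,2);k=max(cs,key=cv2.contourArea)
        r=cv2.minAreaRect(k);print(n,m.sum(),r[0][0]+x0,r[0][1]+y0,r[1:],(cv2.boxPoints(r)+[x0,y0]).round(1).tolist(),(cv2.approxPolyDP(k,4,True)[:,0]+[x0,y0]).tolist())
```

```text
top 140 257.0 264.0 ((22.0, 6.0), 90.0) [[254.0, 253.0], [260.0, 253.0], [260.0, 275.0], [254.0, 275.0]] [[254, 253], [254, 275], [259, 275], [260, 253]]
top 1949 257.50000381469727 263.99999618530273 ((41.99999237060547, 44.99999237060547), 90.0) [[235.0, 243.0], [280.0, 243.0], [280.0, 285.0], [235.0, 285.0]] [[235, 244], [235, 285], [280, 284], [280, 243]]
scene 129 297.25000381469727 288.25 ((23.33452033996582, 5.656853675842285), 45.0) [[287.0, 282.0], [291.0, 278.0], [307.5, 294.5], [303.5, 298.5]] [[288, 281], [306, 296], [292, 279]]
scene 1593 297.2000045776367 295.90000343322754 ((36.671512603759766, 59.479408264160156), 63.43495178222656) [[262.4, 292.8], [315.6, 266.2], [332.0, 299.0], [278.8, 325.6]] [[306, 274], [288, 281], [306, 294], [303, 303], [287, 290], [286, 282], [263, 293], [287, 319], [331, 298]]
```

View pics/ct.png

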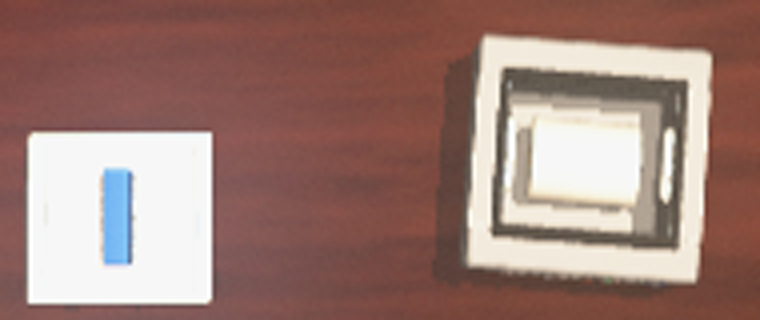

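View pics/cs.png

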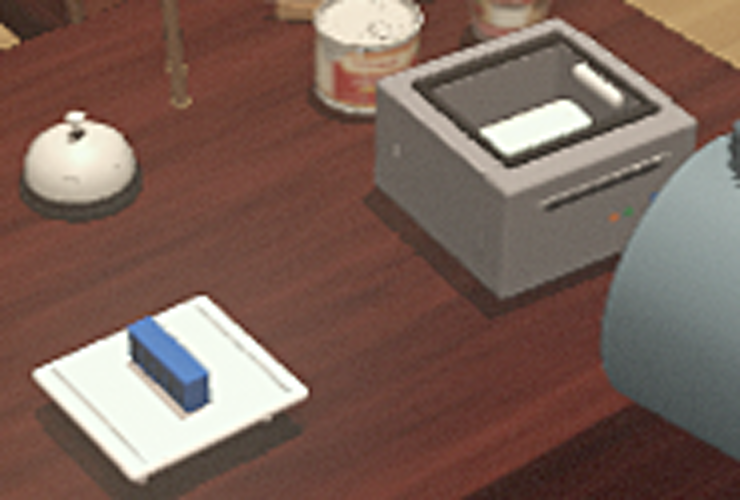

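The crops give plate and printer-top corners in both views. I'll refine them and solve for each pose, leaving the height free.

```bash
cat > h.py <<'E'
import cv2,numpy as np
from bench import *
from scipy.spatial.transform import Rotation as R
from scipy.optimize import least_squares
def proj(n,P):
    p=camera_params(n);q=(np.asarray(P)-p["eye"])@R.from_euler("xyz",p["orientation"]).as_matrix()
    q=q*[1,-1,-1];u=q@p["camera_matrix"].T;return u[:,:2]/u[:,2:]
def rect(v,a,b):
    c=np.array([[a,b],[a,-b],[-a,-b],[-a,b]])/2
    k,s=np.cos(v[3]),np.sin(v[3]);return np.c_[c@[[k,s],[-s,k]],np.zeros(4)]+v[:3]
def fit(obs,a,b,x0):
    r=least_squares(lambda v:np.concatenate([(proj(n,rect(v,a,b))-o).ravel() for n,o in obs.items()]),x0)
    return r.x,r.fun
def sub(path,pts):
    g=cv2.cvtColor(cv2.imread(path),cv2.COLOR_BGR2GRAY)
    return cv2.cornerSubPix(g,np.float32(pts).reshape(-1,1,2),(3,3),(-1,-1),(3,50,.01))[:,0]
E
python3 - <<'E'
from h import *
np.set_printoptions(precision=4,suppress=True)
T=lambda c:np.array(c)/4-.375+[228,210]
S=lambda c:np.array(c)/4-.375+[255,200]
# order: +x+y, +x-y, -x-y, -x+y  (top image: +x up, +y left)
obj={"cover":(dict(top=T([[28,132],[212,130],[213,303],[28,305]]),scene=S([[203,296],[308,392],[138,480],[33,375]])),.112,.122),
"printer":(dict(top=T([[484,36],[713,51],[696,284],[468,267]]),scene=S([[377,85],[562,18],[695,122],[503,192]])),.15,.15)}
# scene: +x far, +y left/near -> resolve order by trying cyclic shifts
for k,(o,a,b) in obj.items():
    for ref in(0,1):
        o2={n:(sub(f"pics/{n}0.png",c) if ref else c) for n,c in o.items()}
        best=min((fit({"top":o2["top"],"scene":np.roll(o2["scene"][::d],i,0)},a,b,[.5,0,.05,0]) for i in range(4) for d in(1,-1)),key=lambda r:(r[1]**2).sum())
        print(k,ref,best[0],"\n",best[1].reshape(2,4,2).reshape(8,2).T)
        if ref:print(np.abs(o2["top"]-o["top"]).max(),np.abs(o2["scene"]-o["scene"]).max())
        bt=fit({"top":o2["top"]},a,b,best[0]);print("top only",bt[0])
E
```

```text
cover 0 [ 0.5241  0.1268  0.0245 -0.0084] 
 [[-0.1423 -0.3369 -0.0736  0.1305 -0.0536  0.092   0.9539 -0.492 ]
 [ 0.5642  0.3266 -0.7306 -0.4913 -0.1519 -0.0255  0.1271  0.0301]]
top only [ 0.5232  0.1245  0.0465 -0.0142]Traceback (most recent call last):
  File "<stdin>", line 12, in <module>
  File "<stdin>", line 12, in <genexpr>
  File "h.py", line 12, in fit
    r=least_squares(lambda v:np.concatenate([(proj(n,rect(v,a,b))-o).ravel() for n,o in obs.items()]),x0)
    return func(*args, **kwargs)
    result = trf(vector_fun.fun, vector_fun.jac, x0, f0, J0, lb, ub, ftol, xtol,
                 gtol, max_nfev, x_scale, loss_function, tr_solver,
                 tr_options.copy(), verbose, callback=callback_wrapped)
    return trf_no_bounds(
        fun, jac, x0, f0, J0, ftol, xtol, gtol, max_nfev, x_scale,
        loss_function, tr_solver, tr_options, verbose, callback=callback)
    J = jac(x)
    self._update_jac()
    ~~~~~~~~~~~~~~~~^^
    self.J = self.jac_wrapped(xp_copy(self.x), f0=self.f)
             ~~~~~~~~~~~~~~~~^^^^^^^^^^^^^^^^^^^^^^^^^^^^
    J, dct = approx_derivative
[... 533 characters left out ...]
      ^^^^^^^
    f = np.atleast_1d(self.fun(x, *self.args, **self.kwargs))
                      ~~~~~~~~^^^^^^^^^^^^^^^^^^^^^^^^^^^^^^
    return np.atleast_1d(self.fun(x))
                         ~~~~~~~~^^^
    return self.f(x, *self.args, **self.kwargs)
           ~~~~~~^^^^^^^^^^^^^^^^^^^^^^^^^^^^^^
  File "h.py", line 12, in <lambda>
    r=least_squares(lambda v:np.concatenate([(proj(n,rect(v,a,b))-o).ravel() for n,o in obs.items()]),x0)
                                              ~~~~^^^^^^^^^^^^^^^
  File "h.py", line 6, in proj
    p=camera_params(n);q=(np.asarray(P)-p["eye"])@R.from_euler("xyz",p["orientation"]).as_matrix()
ValueError: time passes only in moves, steps and waits
```

```bash
sed -i 's/^def proj/PAR={n:camera_params(n) for n in("top","scene")}\ndef proj/; s/p=camera_params(n);q/p=PAR[n];q/' h.py
python3 - <<'E'
from h import *
np.set_printoptions(precision=4,suppress=True)
T=lambda c:np.array(c)/4-.375+[228,210]
S=lambda c:np.array(c)/4-.375+[255,200]
obj={"cover":(dict(top=T([[28,132],[212,130],[213,303],[28,305]]),scene=S([[33,375],[203,296],[308,392],[138,480]])),.112,.122),
"printer":(dict(top=T([[484,36],[713,51],[696,284],[468,267]]),scene=S([[377,85],[562,18],[695,122],[503,192]])),.15,.15)}
for k,(o,a,b) in obj.items():
    for ref in(0,1):
        o2={n:(sub(f"pics/{n}0.png",c) if ref else c) for n,c in o.items()}
        r=fit(o2,a,b,[.5,0,.05,0]);print(k,ref,r[0],"\n",r[1].reshape(8,2).T)
        if ref:print(np.abs(o2["top"]-o["top"]).max(),np.abs(o2["scene"]-o["scene"]).max())
        print("scene only",fit({"scene":o2["scene"]},a,b,r[0])[0])
q=T([[104,169],[131,170],[131,264],[104,264]]);print("bar top px",q.mean(0), proj("top",[[.523,.126,.053],[.523,.126,.029]]))
for nm,c in(("tin1",(191,303)),("tin0",(373,183)),("jam",(421,185)),("honey",(248,173))):
    r=least_squares(lambda v:(proj("top",[[v[0],v[1],.065]])-c).ravel(),[.5,0]);print(nm,r.x)
E
```

```text
cover 0 [ 0.5241  0.1268  0.0245 -0.0084] 
 [[-0.1423 -0.3369 -0.0736  0.1305 -0.0536  0.092   0.9539 -0.492 ]
 [ 0.5642  0.3266 -0.7306 -0.4913 -0.1519 -0.0255  0.1271  0.0301]]
scene only [ 0.5341  0.1209  0.0144 -0.0021]
cover 1 [ 0.5241  0.1272  0.0251 -0.0161] 
 [[-0.4789 -0.1159  0.2427 -0.1064  0.2464  0.1772  0.5178 -0.4196]
 [ 0.1284 -0.0435 -0.2872 -0.12    0.1995  0.2448  0.1554 -0.5233]]
0.658172607421875 0.623504638671875
scene only [ 0.5234  0.128   0.0261 -0.0093]
printer 0 [ 0.5531 -0.18    0.0814 -0.1057] 
 [[-0.6602  0.1833  0.3545 -1.1565 -0.486  -0.2722  1.5705  1.0433]
 [-0.9628 -0.0178 -0.0405 -0.5644 -1.0006 -0.2197  0.302   1.191 ]]
scene only [ 0.5768 -0.2009  0.0603 -0.1158]
printer 1 [ 0.5531 -0.18    0.0806 -0.1004] 
 [[-0.7293  0.5687  0.7041 -0.8901 -0.7972  0.2404  1.1167  0.1904]
 [-0.6326 -0.8024  0.4695  0.0916 -0.2344 -0.5792  0.6358  0.5793]]
0.6808929443359375 1.086639404296875
scene only [ 0.5749 -0.2001  0.0609 -0.0995]
bar top px [257.     263.8125] [[256.9011 263.977 ]
 [257.7269 264.234 ]]
tin1 [0.4263 0.2965]
tin0 [ 0.7268 -0.1824]
jam [ 0.7184 -0.3076]
honey [0.7613 0.144 ]
```

Call:
drive_tool([
  [-0.556,-0.539,0.03,0,0,-2.859,1],
  [-0.556,-0.539,0.03,0,0,-2.859,1],
  [-0.556,-0.539,0.03,0,0,-2.859,1],
  [-0.556,-0.539,0.03,0,0,-2.859,1],
  [-0.556,-0.539,0.03,0,0,-2.859,1],
  [-0.556,-0.539,0.03,0,0,-2.859,1],
  [-0.556,-0.539,0.03,0,0,-2.859,1],
  [-0.556,-0.539,0.03,0,0,-2.859,1],
])

```text
clock: 0.9
tool_pos: [0.3452, -0.2015, 0.1802]
eef_rot: [-3.142, 0.0, -0.095]
ft_force: [0.7, -1.0, 0.6]
grip_width: 0.999
```

```bash
cat >> h.py <<'E'
def togo(x,y,z,yaw):
    o=get_obs();C=R.from_euler("xyz",o["eef_rot"]);G=R.from_euler("xyz",[np.pi,0,yaw])
    d=np.array([x,y,z])-o["tool_pos"]
    print("t",o["clock"].__round__(2),"tcp",o["tool_pos"].round(4),"rpy",o["eef_rot"].round(4),"F",o["ft_force"].round(1),"grip",round(o["grip_width"],3),"j6",o["joint_pos"][5].round(2))
    print("shift",C.inv().apply(d).round(4),"turn",(C.inv()*G).as_rotvec().round(4))
E
python3 -c "
from h import *
togo(.523,.126,.12,1.558)"
```

```text
t 0.9 tcp [ 0.3452 -0.2015  0.1802] rpy [-3.1415  0.     -0.0954] F [ 0.7 -1.   0.6] grip 0.999 j6 0.98
shift [ 0.1458 -0.3429  0.0602] turn [-1.0000e-04 -0.0000e+00 -1.6534e+00]
```

Call:
drive_tool([
  [0.146,-0.343,0.03,0,0,-1.653,1],
  [0.146,-0.343,0.03,0,0,-1.653,1],
  [0.146,-0.343,0.03,0,0,-1.653,1],
  [0.146,-0.343,0.03,0,0,-1.653,1],
  [0.146,-0.343,0.03,0,0,-1.653,1],
  [0.146,-0.343,0.03,0,0,-1.653,1],
  [0.146,-0.343,0.03,0,0,-1.653,1],
  [0.146,-0.343,0.03,0,0,-1.653,1],
])

```text
clock: 1.7
tool_pos: [0.5256, 0.1266, 0.1494]
eef_rot: [-3.141, -0.001, 1.109]
ft_force: [0.6, -0.3, 0.4]
grip_width: 1.003
```

```bash
python3 -c "
from h import *
togo(.523,.126,.11,1.558)"
```

```text
t 1.7 tcp [0.5256 0.1266 0.1494] rpy [-3.1409e+00 -5.0000e-04  1.1087e+00] F [ 0.6 -0.3  0.4] grip 1.003 j6 0.58
shift [-0.0018 -0.0021  0.0394] turn [-0.0006 -0.0007 -0.4493]
```

Call:
drive_tool([
  [-0.002,-0.002,0.039,0,0,-0.449,1],
  [-0.002,-0.002,0.039,0,0,-0.449,1],
  [-0.002,-0.002,0.039,0,0,-0.449,1],
  [-0.002,-0.002,0.039,0,0,-0.449,1],
  [-0.002,-0.002,0.039,0,0,-0.449,1],
  [-0.002,-0.002,0.039,0,0,-0.449,1],
])

```text
clock: 2.3
tool_pos: [0.5222, 0.1221, 0.1116]
eef_rot: [3.141, 0.0, 1.546]
ft_force: [-0.3, -0.0, 0.6]
grip_width: 1.001
```

Run:
```python
from h import *
togo(.523,.126,.032,1.558)
s=camera("scene");t=camera("top")
cv2.imwrite("pics/s1.png",s[...,::-1]);cv2.imwrite("pics/t1.png",t[...,::-1])
a=cv2.resize(t[215:305,210:310,::-1],None,fx=4,fy=4,interpolation=2);b=cv2.resize(s[225:325,250:345,::-1],None,fx=3.6,fy=3.6,interpolation=2)
cv2.imwrite("pics/g1.png",np.hstack([a,b]))if a.shape[0]==b.shape[0] else print(a.shape,b.shape)
```

```text
t 2.3 tcp [0.5222 0.1221 0.1116] rpy [3.1413 0.     1.5458] F [-0.3 -0.   0.6] grip 1.001 j6 0.14
shift [0.0039 0.0007 0.0796] turn [ 0.0003  0.     -0.0122]
```

View pics/g1.png

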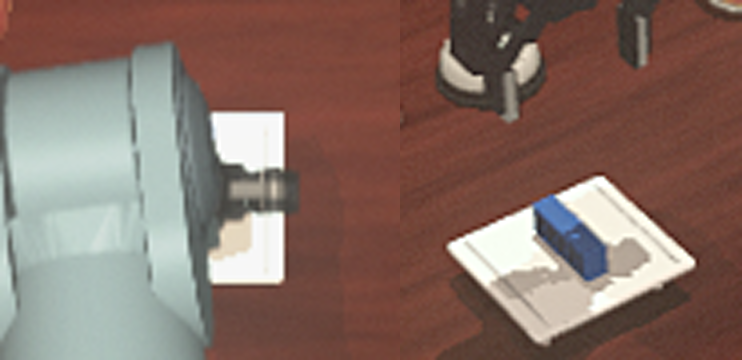

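The wrist is centred over the cover with the fingers either side of the bar. In the scene crop the fingertips are at about (510,115) and (640,62). I'll check the camera bias against them.

```bash
python3 -c "
from h import *
print(proj('scene',[[.522,.122+s*.0445,.1246] for s in(1,-1)]), [[250+(510-400)/3.6,225+118/3.6],[250+(640-400)/3.6,225+64/3.6]])"
```

```text
[[281.0866764  268.9455522 ]
 [313.92239338 254.11192031]] [[280.55555555555554, 257.77777777777777], [316.6666666666667, 242.77777777777777]]
```

Call:
drive_tool([
  [0.004,0.001,0.025,0,0,-0.012,1],
  [0.004,0.001,0.05,0,0,-0.012,1],
  [0.004,0.001,0.065,0,0,-0.012,1],
  [0.004,0.001,0.065,0,0,-0.012,1],
])

```text
clock: 2.8
tool_pos: [0.521, 0.1258, 0.0443]
eef_rot: [-3.137, 0.001, 1.559]
ft_force: [-1.2, -0.9, -0.7]
grip_width: 0.999
```

```bash
python3 -c "
from h import *
togo(.523,.126,.032,1.558)"
```

```text
t 2.8 tcp [0.521  0.1258 0.0443] rpy [-3.1371e+00  7.0000e-04  1.5591e+00] F [-1.2 -0.9 -0.7] grip 0.999 j6 0.13
shift [0.0002 0.0021 0.0123] turn [-0.0045  0.0007  0.0011]
```

The fingertips appear about 11 px higher than I predicted, so I'll check that before closing.

Run:
```python
from h import *
o=get_obs();s=camera("scene");print(o["tool_pos"])
im=cv2.resize(s[230:330,245:355,::-1],None,fx=6,fy=6,interpolation=2)
x,y,z=o["tool_pos"]
for P,c in(((x,y,z),(0,255,0)),((x,y+.0425,z+.013),(0,0,255)),((x,y-.0425,z+.013),(0,0,255)),((x,y,z+.013),(255,255,0)),((.523,.126,.053),(255,0,255))):
    q=proj("scene",[P])[0];cv2.circle(im,tuple(int(v) for v in ((q-[245,230])*6+3)),4,c,-1)
cv2.imwrite("pics/g2.png",im)
```

```text
[0.52095538 0.12581667 0.04429624]
```

View pics/g2.png

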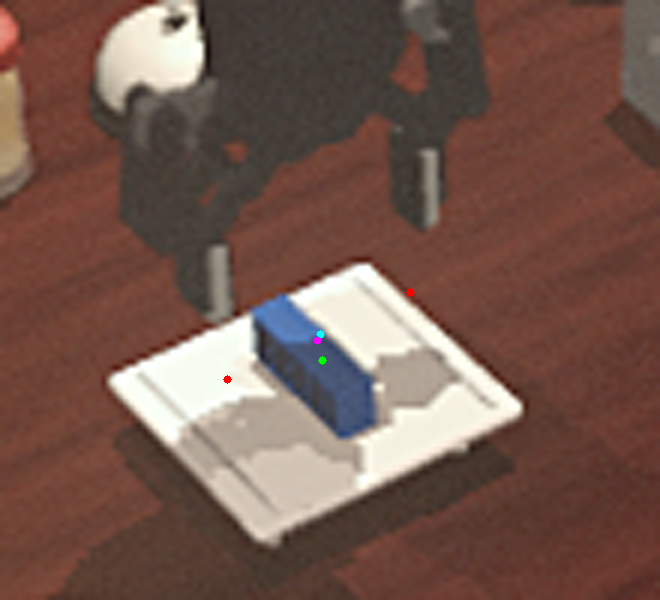

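The magenta dot sits on the bar top, so the cover's position holds. The open fingertips look about 25 mm higher than modelled. I'll descend to the nominal height, close partway and look again.

Call:
drive_tool([
  [0.0,0.002,0.006,-0.004,0,0,1],
  [0.0,0.002,0.012,-0.004,0,0,1],
  [0.0,0.002,0.012,-0.004,0,0,0.5],
  [0.0,0.002,0.012,-0.004,0,0,0.5],
  [0.0,0.002,0.012,-0.004,0,0,0.5],
  [0.0,0.002,0.012,-0.004,0,0,0.5],
])

```text
clock: 3.45
tool_pos: [0.5255, 0.1261, 0.0347]
eef_rot: [3.137, 0.0, 1.56]
ft_force: [0.7, 0.7, 0.0]
grip_width: 0.497
```

Run:
```python
from h import *
togo(.523,.126,.032,1.558)
o=get_obs();s=camera("scene")
im=cv2.resize(s[230:330,245:355,::-1],None,fx=6,fy=6,interpolation=2)
x,y,z=o["tool_pos"];w=o["grip_width"]*.0425
for P,c in(((x,y,z),(0,255,0)),((x,y+w,z+.005),(0,0,255)),((x,y-w,z+.005),(0,0,255))):
    q=proj("scene",[P])[0];cv2.circle(im,tuple(int(v) for v in ((q-[245,230])*6+3)),4,c,-1)
cv2.imwrite("pics/g3.png",im)
```

```text
t 3.45 tcp [0.5255 0.1261 0.0347] rpy [3.1369 0.     1.56  ] F [0.7 0.7 0. ] grip 0.497 j6 0.13
shift [-0.0002 -0.0025  0.0027] turn [0.0046 0.     0.002 ]
```

View pics/g3.png

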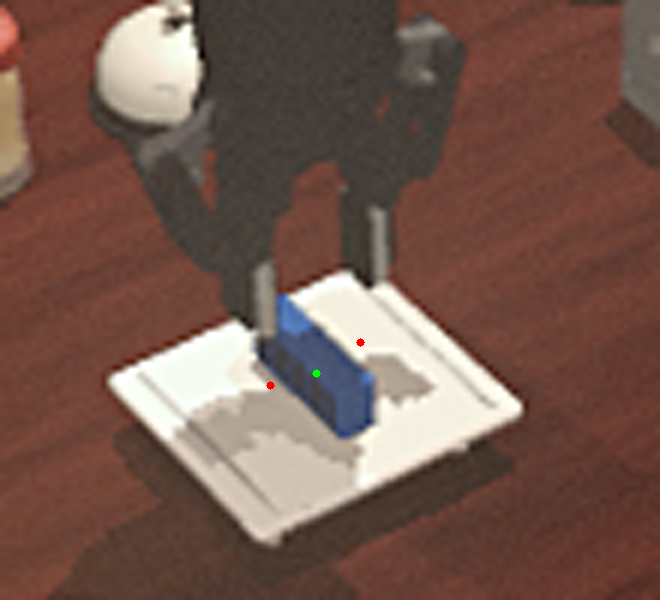

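Run:
```python
from h import *
print(proj("top",[[.522,.065,.125],[.522,.065,.16],[.522,.065,.2],[.547,.065,.16]]))
x,y,z=get_obs()["tool_pos"]
print(proj("scene",[[x,y+s*.0211,z+h] for h in(.005,.026) for s in(1,-1)]),proj("scene",[[x+.025,y+s*.0211,z+.005] for s in(1,-1)]))
print([[245+a/6-.5,230+b/6-.5] for a,b in((265,340),(375,283))])
t=camera("top");cv2.imwrite("pics/t3.png",cv2.resize(t[215:305,210:310,::-1],None,fx=6,fy=6,interpolation=2))
```

```text
[[278.75188585 262.959732  ]
 [277.95554109 262.5279549 ]
 [276.99827637 262.00892721]
 [277.74795268 252.26758177]]
[[289.55426695 293.80282841]
 [304.5328524  286.59937234]
 [289.07082316 286.86524164]
 [304.19842516 279.70035379]] [[283.66317145 288.22177178]
 [298.54465635 281.19157249]]
[[288.6666666666667, 286.1666666666667], [307.0, 276.6666666666667]]
```

View pics/t3.png

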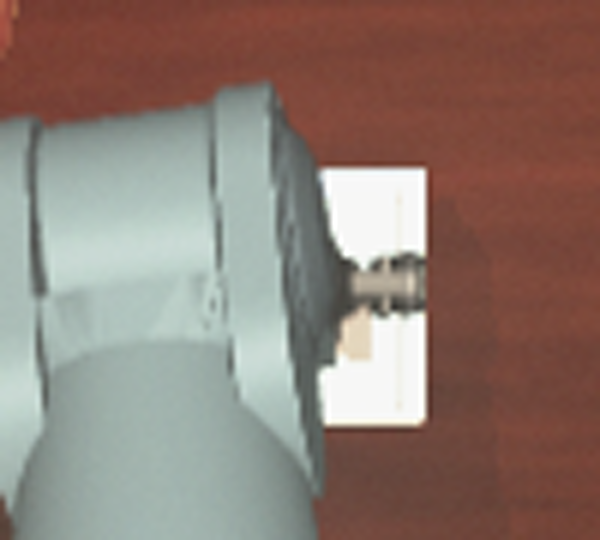

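Both views agree that x is right and the half-open tips sit about 20 mm higher than modelled. Closing is harmless here, and the width will show whether the pads reach the bar.

Call:
drive_tool([
  [0.0,-0.002,0.0,0.004,0,0,0.3],
  [0.0,-0.002,0.0,0.004,0,0,0.3],
  [0.0,-0.002,0.0,0.004,0,0,0.3],
])

```text
clock: 3.85
tool_pos: [0.5231, 0.1261, 0.0344]
eef_rot: [-3.142, 0.0, 1.56]
ft_force: [-0.2, 1.0, -0.3]
grip_width: 0.303
```

Run:
```python
from h import *
togo(.523,.126,.032,1.558)
o=get_obs();s=camera("scene")
im=cv2.resize(s[230:330,245:355,::-1],None,fx=6,fy=6,interpolation=2)
x,y,z=o["tool_pos"];w=o["grip_width"]*.0425
for P,c in(((x,y,z),(0,255,0)),((x,y+w,z+.01),(0,0,255)),((x,y-w,z+.01),(0,0,255))):
    q=proj("scene",[P])[0];cv2.circle(im,tuple(int(v) for v in ((q-[245,230])*6+3)),3,c,-1)
cv2.imwrite("pics/g4.png",im)
```

```text
t 3.85 tcp [0.5231 0.1261 0.0344] rpy [-3.1415e+00  1.0000e-04  1.5600e+00] F [-0.2  1.  -0.3] grip 0.303 j6 0.13
shift [-0.0001 -0.0001  0.0024] turn [-0.0001  0.0001  0.002 ]
```

View pics/g4.png

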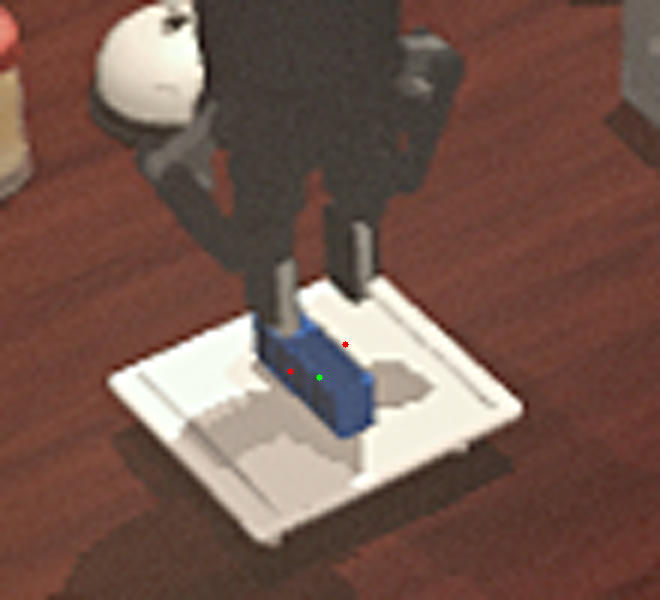

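At 0.3 opening the tips, at about (287,335) and (360,300), are still at the bar-top level, roughly z 0.058. The pads would miss the bar. I'll open to 0.5 and descend in small steps while watching the force.

Call:
drive_tool([
  [0,0,0,0,0,0,0.5],
  [0,0,0,0,0,0,0.5],
  [0,0,0.004,0,0,0,0.5],
  [0,0,0.007,0,0,0,0.5],
  [0,0,0.007,0,0,0,0.5],
  [0,0,0.007,0,0,0,0.5],
])

```text
clock: 4.5
tool_pos: [0.5229, 0.1261, 0.0271]
eef_rot: [-3.141, 0.0, 1.56]
ft_force: [0.2, 0.3, 1.2]
grip_width: 0.501
```

Call:
drive_tool([
  [0,0,0.003,0,0,0,0.5],
  [0,0,0.006,0,0,0,0.5],
  [0,0,0.006,0,0,0,0.5],
  [0,0,0.006,0,0,0,0.5],
])

```text
clock: 4.9
tool_pos: [0.523, 0.1261, 0.0212]
eef_rot: [-3.141, 0.0, 1.56]
ft_force: [0.5, -0.6, 0.3]
grip_width: 0.5
```

Call:
drive_tool([
  [0,0,0.003,0,0,0,0.4],
  [0,0,0.006,0,0,0,0.3],
  [0,0,0.006,0,0,0,0.3],
  [0,0,0.006,0,0,0,0.3],
])

```text
clock: 5.3
tool_pos: [0.523, 0.1261, 0.0152]
eef_rot: [-3.141, 0.0, 1.56]
ft_force: [0.0, 0.3, 0.1]
grip_width: 0.299
```

Run:
```python
from h import *
togo(.523,.126,.010,1.558)
s=camera("scene")
cv2.imwrite("pics/g5.png",cv2.resize(s[230:330,245:355,::-1],None,fx=6,fy=6,interpolation=2))
```

```text
t 5.3 tcp [0.523  0.1261 0.0152] rpy [-3.1412e+00  2.0000e-04  1.5599e+00] F [0.  0.3 0.1] grip 0.299 j6 0.13
shift [-0.0001  0.      0.0052] turn [-0.0004  0.0002  0.0019]
```

View pics/g5.png

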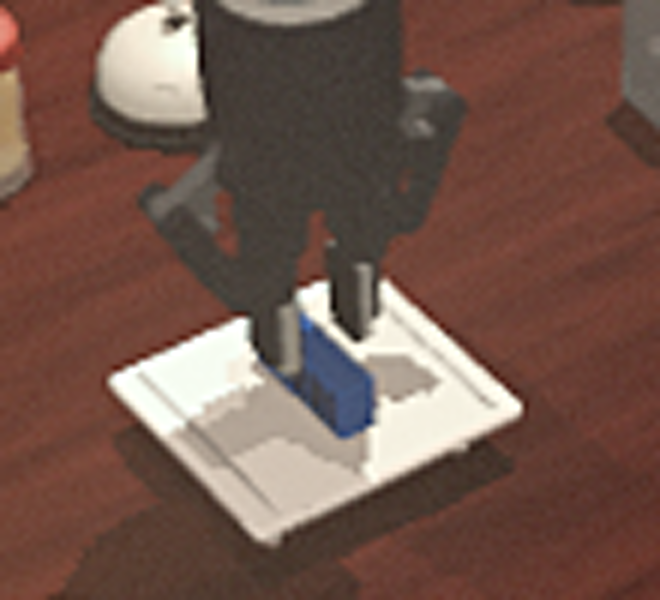

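At this height the pads straddle the bar, with tips near (285,375) and (355,335) and some way above the plate. I'll go a little deeper, then close.

Call:
drive_tool([
  [0,0,0.003,0,0,0,0.3],
  [0,0,0.006,0,0,0,0.3],
  [0,0,0.006,0,0,0,0.3],
  [0,0,0.006,0,0,0,0.3],
])

```text
clock: 5.75
tool_pos: [0.523, 0.1261, 0.0092]
eef_rot: [-3.141, 0.0, 1.56]
ft_force: [-0.2, 1.0, -0.6]
grip_width: 0.3
```

Call:
drive_tool([
  [0,0,0,0,0,0,0],
  [0,0,0,0,0,0,0],
  [0,0,0,0,0,0,0],
  [0,0,0,0,0,0,0],
  [0,0,0,0,0,0,0],
])

```text
clock: 6.25
tool_pos: [0.5233, 0.1262, 0.0096]
eef_rot: [3.141, -0.0, 1.56]
ft_force: [-0.6, -0.5, 2.9]
grip_width: 0.183
```

Call:
drive_tool([
  [0,0,-0.02,0,0,0,0],
  [0,0,-0.05,0,0,0,0],
  [0,0,-0.09,0,0,0,0],
  [0,0,-0.13,0,0,0,0],
  [0,0,-0.13,0,0,0,0],
  [0,0,-0.13,0,0,0,0],
  [0,0,-0.13,0,0,0,0],
])

```text
clock: 6.95
tool_pos: [0.5218, 0.126, 0.1377]
eef_rot: [-3.139, 0.001, 1.56]
ft_force: [-0.1, -0.3, -1.7]
grip_width: 0.187
```

```bash
python3 - <<'E'
from h import *
np.set_printoptions(precision=4,suppress=True)
togo(.523,.126,.139,1.558)
s=camera("scene");cv2.imwrite("pics/s6.png",s[...,::-1])
# refine printer top in the first top picture: light quad, filled
t=cv2.imread("pics/top0.png");c=t[208:296,332:418];h=cv2.cvtColor(c,cv2.COLOR_BGR2HSV)
for th in(130,150,170):
    m=((h[...,1]<70)&(h[...,2]>th)).astype(np.uint8)
    cs,_=cv2.findContours(m,0,2);k=max(cs,key=cv2.contourArea);r=cv2.minAreaRect(k)
    print("outer",th,np.array(r[0])+[332,208],r[1:])
g=h[...,2];m=np.zeros_like(g);cv2.fillPoly(m,[cv2.boxPoints(r).astype(int)],1);m=cv2.erode(m,np.ones((9,9)))
for th in(90,120,150):
    d=((g<th)&(m>0)).astype(np.uint8);cs,_=cv2.findContours(d,0,2);k=max(cs,key=cv2.contourArea);r2=cv2.minAreaRect(k)
    print("seal",th,np.array(r2[0])+[332,208],r2[1:])
E
cat > /dev/null
```

```text
t 6.95 tcp [0.5218 0.126  0.1377] rpy [-3.1385  0.0005  1.56  ] F [-0.1 -0.3 -1.7] grip 0.187 j6 0.13
shift [ 0.0001  0.0012 -0.0013] turn [-0.0031  0.0005  0.002 ]
outer 130 [374.8782 249.7056] ((58.56507873535156, 59.420040130615234), 4.085616588592529)
outer 150 [374.9112 249.2437] ((58.56507873535156, 58.49382781982422), 4.085616588592529)
outer 170 [374.9467 249.2462] ((58.49382781982422, 58.35133361816406), 4.085616588592529)
seal 90 [351. 262.] ((0.0, 0.0), 0.0)
seal 120 [374.7865 249.1323] ((46.64997100830078, 41.9591178894043), 4.23639440536499)
seal 150 [374.8628 249.0575] ((47.09545135498047, 42.30608367919922), 3.814074993133545)
```

Run:
```python
from h import *
np.set_printoptions(precision=4,suppress=True)
bp=lambda c,z:least_squares(lambda v:(proj("top",[[v[0],v[1],z]])-c).ravel(),[.5,0]).x
print("printer",bp((374.9,249.2),.085),"seal",bp((374.83,249.1),.09),"bar",bp((257.,263.9),.053),"plate",bp((257.5,264),.029))
togo(.553,-.181,.18,1.475)
# held cover in scene picture: white quad -> pose
s=cv2.imread("pics/s6.png");h=cv2.cvtColor(s,cv2.COLOR_BGR2HSV)
p=proj("scene",[[.523,.126,.155]])[0].astype(int);x0,y0=p-[60,50];c=h[y0:y0+100,x0:x0+120]
m=((c[...,1]<60)&(c[...,2]>150)).astype(np.uint8);cs,_=cv2.findContours(m,0,2)
for k in sorted(cs,key=cv2.contourArea)[-2:]:print(cv2.contourArea(k),(cv2.approxPolyDP(cv2.convexHull(k),3,True)[:,0]+[x0,y0]).tolist())
print("pred",proj("scene",rect([.523,.126,.157,-.011],.112,.122)))
```

```text
printer [ 0.5524 -0.1797] seal [ 0.5524 -0.179 ] bar [0.5232 0.1257] plate [0.5236 0.1266]
t 7.0 tcp [0.5215 0.1259 0.1374] rpy [-3.1377  0.0006  1.56  ] F [-0.5 -0.1 -1.4] grip 0.186 j6 0.13
shift [-0.3066  0.0346 -0.0426] turn [-0.0038  0.0008  0.085 ]
226.5 [[354, 200], [354, 210], [336, 220], [335, 201]]
1524.5 [[259, 249], [263, 235], [273, 228], [306, 232], [331, 255], [287, 276]]
pred [[258.5873 248.1071]
 [304.0497 229.3551]
 [332.6953 252.4095]
 [285.731  273.4817]]
```

Call:
drive_tool([
  [-0.035,0.004,-0.02,0,0,0.01,0],
  [-0.075,0.008,-0.02,0,0,0.02,0],
  [-0.12,0.013,-0.02,0,0,0.04,0],
  [-0.165,0.018,-0.02,0,0,0.05,0],
  [-0.21,0.023,-0.02,0,0,0.065,0],
  [-0.255,0.028,-0.02,0,0,0.085,0],
  [-0.29,0.032,-0.02,0,0,0.085,0],
  [-0.305,0.033,-0.02,0,0,0.085,0],
])

```text
clock: 7.8
tool_pos: [0.5519, -0.1821, 0.1573]
eef_rot: [-3.139, -0.0, 1.471]
ft_force: [-0.5, 0.2, -2.0]
grip_width: 0.181
```

Call:
drive_tool([
  [0,0,0,0,0,0,0],
  [0,0,0,0,0,0,0],
  [0,0,0,0,0,0,0],
])

```text
clock: 8.1
tool_pos: [0.5524, -0.1774, 0.1589]
eef_rot: [-3.14, -0.001, 1.477]
ft_force: [0.1, 0.4, -1.5]
grip_width: 0.187
```

Run:
```python
from h import *
togo(.5524,-.1795,.125,1.475)
s=camera("scene");t=camera("top");cv2.imwrite("pics/s7.png",s[...,::-1]);cv2.imwrite("pics/t7.png",t[...,::-1])
a=cv2.resize(t[200:300,325:425,::-1],None,fx=4,fy=4,interpolation=2);b=cv2.resize(s[160:280,335:445,::-1],None,fx=10/3,fy=10/3,interpolation=2)
cv2.imwrite("pics/g7.png",np.hstack([a,b]))
```

```text
t 8.1 tcp [ 0.5524 -0.1774  0.1589] rpy [-3.1402e+00 -1.0000e-03  1.4768e+00] F [ 0.1  0.4 -1.5] grip 0.187 j6 -0.33
shift [-0.0021  0.0003  0.0339] turn [-0.0014 -0.001   0.0018]
```

View pics/g7.png

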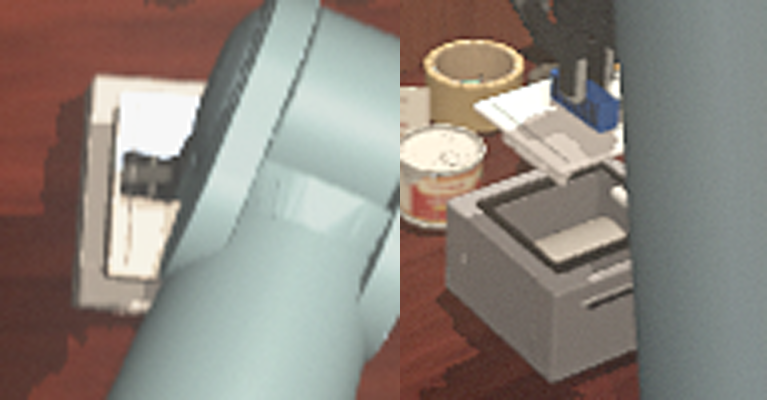

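The cover is level and square above the bay. Its visible left corners in the top crop are at about (121,92) and (106,277), and the printer's left corners at (95,75) and (76,307). I'll check these against the prediction.

Run:
```python
from h import *
np.set_printoptions(precision=2,suppress=True)
U=lambda c:np.array(c)/4-.375+[325,200]
oc=sub("pics/t7.png",U([[121,92],[106,277]]));op=sub("pics/t7.png",U([[95,75],[76,307]]))
print("obs cover",oc,U([[121,92],[106,277]]),"printer",op,U([[95,75],[76,307]]))
print("pred cover",proj("top",rect([.5527,-.1774,.1783,-.094],.112,.122))[[0,3]],"printer",proj("top",rect([.5524,-.1795,.085,-.0956],.15,.15))[[0,3]])
S=lambda c:np.array([c])*.3-.35+[335-120,160]
c=[[475,102],[567,182]]
print("scene obs",[ [335+(a-400)*.3-.35,160+b*.3-.35] for a,b in c],"pred",proj("scene",rect([.5527,-.1774,.1783,-.094],.112,.122))[[0,3]],
 "printer obs",[[335+(a-400)*.3-.35,160+b*.3-.35] for a,b in [[446,208],[549,292]]],proj("scene",rect([.5524,-.1795,.085,-.0956],.15,.15))[[0,3]])
```

```text
obs cover [[354.88 222.62]
 [351.58 268.06]] [[354.88 222.62]
 [351.12 268.88]] printer [[348.46 218.54]
 [344.22 275.87]] [[348.38 218.38]
 [343.62 276.38]]
pred cover [[354.12 222.23]
 [351.12 268.55]] printer [[347.56 218.08]
 [343.64 276.41]]
scene obs [[357.15, 190.25], [384.75, 214.25]] pred [[356.77 190.12]
 [383.13 210.45]] printer obs [[348.45, 222.05], [379.34999999999997, 247.25]] [[348.35 219.14]
 [381.98 247.9 ]]
```

Predicted and observed corners agree to about 1 px, so I'll descend in stages. The cover origin is TCP z − 0.0096.

Call:
drive_tool([
  [-0.002,0,0.015,0,0,0.002,0],
  [-0.002,0,0.035,0,0,0.002,0],
  [-0.002,0,0.053,0,0,0.002,0],
  [-0.002,0,0.053,0,0,0.002,0],
  [-0.002,0,0.053,0,0,0.002,0],
])

```text
clock: 8.7
tool_pos: [0.5525, -0.1803, 0.1066]
eef_rot: [-3.141, -0.0, 1.474]
ft_force: [1.1, -0.4, -1.4]
grip_width: 0.186
```

```bash
python3 -c "
from h import *
togo(.5524,-.1795,.094,1.475)"
```

```text
t 8.7 tcp [ 0.5525 -0.1803  0.1066] rpy [-3.1410e+00 -2.0000e-04  1.4741e+00] F [ 1.1 -0.4 -1.4] grip 0.186 j6 -0.33
shift [ 0.0008 -0.0001  0.0126] turn [-0.0006 -0.0002 -0.0009]
```

Call:
drive_tool([
  [0.001,0,0.004,0,0,0,0],
  [0.001,0,0.008,0,0,0,0],
  [0.001,0,0.012,0,0,0,0],
  [0.001,0,0.015,0,0,0,0],
  [0.001,0,0.015,0,0,0,0],
  [0.001,0,0.015,0,0,0,0],
])

```text
clock: 9.3
tool_pos: [0.5527, -0.1802, 0.0913]
eef_rot: [-3.141, 0.0, 1.473]
ft_force: [0.7, 0.5, -2.2]
grip_width: 0.187
```

Call:
drive_tool([
  [0,0,0.003,0,0,0,0],
  [0,0,0.006,0,0,0,0],
  [0,0,0.006,0,0,0,0],
  [0,0,0.006,0,0,0,0],
])

```text
clock: 9.7
tool_pos: [0.5539, -0.1798, 0.0864]
eef_rot: [3.139, -0.001, 1.473]
ft_force: [1.5, 2.6, 5.4]
grip_width: 0.188
```

Call:
drive_tool([
  [0,0,0.002,0,0,0,0],
  [0,0,0.004,0,0,0,0],
  [0,0,0.004,0,0,0,0],
  [0,0,0.004,0,0,0,0],
])

```text
clock: 10.1
tool_pos: [0.5541, -0.18, 0.0825]
eef_rot: [3.139, -0.001, 1.473]
ft_force: [1.3, 3.5, 5.4]
grip_width: 0.185
```

The beads met the catches at the expected height, so I'll keep pressing.

Call:
drive_tool([
  [0,0,0.002,0,0,0,0],
  [0,0,0.004,0,0,0,0],
  [0,0,0.004,0,0,0,0],
  [0,0,0.004,0,0,0,0],
])

```text
clock: 10.5
tool_pos: [0.5536, -0.1798, 0.077]
eef_rot: [3.14, -0.001, 1.473]
ft_force: [4.4, 3.1, -1.9]
grip_width: 0.191
```

Call:
drive_tool([
  [0,0,0.002,0,0,0,0],
  [0,0,0.003,0,0,0,0],
  [0,0,0.003,0,0,0,0],
  [0,0,0.003,0,0,0,0],
])

```text
clock: 10.9
tool_pos: [0.5537, -0.1798, 0.0748]
eef_rot: [3.14, -0.001, 1.473]
ft_force: [3.0, 4.3, 2.7]
grip_width: 0.189
```

The force dropped, so the catches snapped. Next I'll build the seal push to about 10 N.

Call:
drive_tool([
  [0,0,0.001,0,0,0,0],
  [0,0,0.002,0,0,0,0],
  [0,0,0.002,0,0,0,0],
  [0,0,0.002,0,0,0,0],
])

```text
clock: 11.3
tool_pos: [0.5537, -0.1799, 0.0736]
eef_rot: [3.139, -0.001, 1.473]
ft_force: [1.6, 4.7, 7.7]
grip_width: 0.183
```

Call:
drive_tool([
  [0,0,0.001,0,0,0,0],
  [0,0,0.001,0,0,0,0],
  [0,0,0.001,0,0,0,0],
  [0,0,0.001,0,0,0,0],
  [0,0,0.001,0,0,0,0],
])

```text
clock: 11.8
tool_pos: [0.5537, -0.1799, 0.0731]
eef_rot: [3.139, -0.0, 1.473]
ft_force: [-0.5, 5.0, 10.5]
grip_width: 0.187
```

Run:
```python
from h import *
togo(.5524,-.1795,.0736,1.475)
s=camera("scene");t=camera("top");cv2.imwrite("pics/t8.png",t[...,::-1]);cv2.imwrite("pics/s8.png",s[...,::-1])
a=cv2.resize(t[200:300,325:425,::-1],None,fx=4,fy=4,interpolation=2);b=cv2.resize(s[160:280,335:445,::-1],None,fx=10/3,fy=10/3,interpolation=2)
cv2.imwrite("pics/g8.png",np.hstack([a,b]))
togo(.5524,-.1795,.0736,1.475)
```

```text
t 11.8 tcp [ 0.5537 -0.1799  0.0731] rpy [ 3.1391e+00 -4.0000e-04  1.4735e+00] F [-0.5  5.  10.5] grip 0.187 j6 -0.33
shift [ 0.0003 -0.0014 -0.0005] turn [ 0.0025 -0.0004 -0.0015]
t 11.9 tcp [ 0.5537 -0.1799  0.0731] rpy [ 3.1391e+00 -4.0000e-04  1.4735e+00] F [ 0.2  5.4 10.6] grip 0.185 j6 -0.33
shift [ 0.0002 -0.0014 -0.0005] turn [ 0.0025 -0.0004 -0.0015]
```

View pics/g8.png

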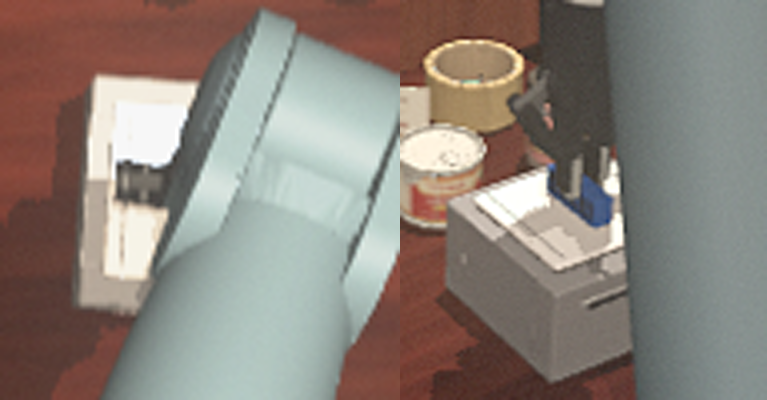

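The cover is seated flush and square, and the tins and jars in view haven't moved. The push is steady at about 10.5 N, so I'll hand in.

```bash
python3 -c "
from bench import *
print(sign_off())"
```

```text
the job is handed in; nothing more can be done
None
```

The cover is snapped into the printer bay, and I handed the job in at 11.9 s with the fingers still pressing it down. No verdict was reported.

**What I did:** I found the cover and printer from the two cameras and gripped the blue bar. I lifted the cover, turned it about -0.085 rad to match the printer and lowered it in steps.

**Last checks:**
- **Snap:** the push rose to about 5–7 N at the catches, then dropped at the expected depth. I sampled the force only at the end of each move, so I may have missed the 10 N peak. I infer both catches snapped from that drop and the depth.
- **Depth:** the tool height puts the cover's origin about 21.5 mm below the printer's top face. That means roughly 4 mm of seal squeeze, worked out from the tool height rather than read directly.
- **Push and fit:** the wrist force was steady at about 10.6 N down and 5 N sideways. The last pictures show the cover flush and square, within about 1.5 mm of where I measured the bay centre. The arm hid one side of the cover.
- **Tins and jars:** I saw none move. Only the tin and jar next to the printer were in the last pictures.

**What disagreed:**
- **Fingertips:** in the scene camera they stood about 20–25 mm higher than the reported tool position implied. I trusted the picture and gripped with the reported tool height at 9 mm, not the nominal 29–32 mm.
- **Heights:** the two-view measurements came out about 4 mm below the heights in the text.

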